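# Ready the tip-up alternator stand and hold it upright

### The job

The alternator end housing is loaded on the tip-up stand, whose blue frame leans back on its rest. Leave the frame leaning while you first fold the red keeper strap fully shut over the housing and then flip the yellow kickstand up over its top centre so that it swings fully down to its stop. Then raise the frame upright over its kickstand, without shoving it over past upright, and finish while still holding it steady there (it tips back if let go, so do not release it); leave the other things on the bench where they are.

Things in the scene. Friction and masses are not known exactly. Their poses are not given: they have to be found in the camera images.
- stand: fixed stand: grey base plate 280 (x) by 270 (y) by 10 mm on the bench; origin under the plate's centre, on the bench. The frame's hinge line runs along the stand's own x axis, 30 mm above the origin. Its yaw is within 0.6 rad of the world's. Two dark rest posts at x +-90, y -49 mm, 85 mm high, hold the leaning frame
- frame_body (a joint): tilt of the blue frame about the hinge line: 0 = upright; negative = leaning to the stand's -y side; starts on its rest at -0.40 and falls back there when let go; with the kickstand down, its foot meets the plate at about +0.01 and stops the frame. With the housing it weighs 0.7 to 1.1 kg and needs 2 to 5 N sideways at the top bar
- hinge_mid (a point): middle of the frame's hinge line; its axes turn with the frame. Frame measures here are (x, y, z) mm from it along them: two blue posts 18 by 14 mm at x +-90, up to z 180; round top bar along x at z 175; housing 110 mm across, centre z 90, from y -10 to -54, its pulley hub out to y -88
- top_bar (a point): point to grip on the frame's round steel top bar, 16 mm thick, 200 mm long, along the stand's x axis, at frame (-55, 0, 175), on the bar's centre line; clear of keeper and post
- keeper_body (a joint): red keeper strap's angle: 0 = shut, lying on the housing's upper rim and square to the frame, pointing to its -y; positive = opened upward; starts open by 0.9 to 1.3. Stiff hinge, stays where it is left, about 1 N at the end moves it
- keeper_pivot (a point): keeper's hinge, axis along the stand's x, at frame (0, -16, 158)
- keeper_tip (a point): middle of the upper (outer) face of the keeper's free end, 63 mm from its hinge; strap 24 mm wide, 6 mm thick; press here to shut it
- kick_body (a joint): yellow kickstand's angle about an axis along the frame's own y: 0 = stowed, pointing up and 0.25 rad towards -x; grows as its end swings over the top towards the stand's +x and on down; beyond about 0.5 it falls by itself, taking 1 to 2 s; 3.49 = fully down at its stop, 0.1 rad past straight down. Gravity keeps it at either end; under 1 N at its end moves it
- kick_pivot (a point): kickstand's pivot, at frame (20, 22, 100)
- kick_foot (a point): centre of the kickstand's round black foot, 20 mm across, at the end of the 12 mm thick leg. From the pivot it lies 110 mm out square to the axis and always 68 mm to the frame's +y; stowed, with the frame leaning, it is about 255 mm above the bench and the highest point of the stand
- alternator: bystander: loose whole alternator, 116 mm across, lying on the bench; leave alone
- spare_pulley: bystander: dark ring 52 mm across, 22 mm high, lying on the stand's plate on the frame's -y side; leave alone
- wrench: bystander: wrench 170 mm long; leave alone
- screwdriver: bystander: screwdriver with orange handle; leave alone
- grease_jar: bystander: white jar 60 mm across, 70 mm high; leave alone
- mug: bystander: blue mug 80 mm across, 90 mm high; leave alone
- nut_tray: bystander: grey tray 120 by 90 by 35 mm; leave alone

How it is judged:
By the outcome, as a careful person would: the job done as asked, in the order asked, and still so for the second after the job is handed in, while the arm keeps its last pose, push and grip.
It also fails if it takes over 54 s, if anything falls off the work surface, if the arm or the gripper's body presses on something with over 40 N, if the wrist force passes 120 N, or if a joint passes its speed limit or range.

### The arm

A 6-joint arm with a two-finger parallel gripper is mounted at the origin on the work surface. World frame = base frame: x ahead of the robot, y to its left, z up, the work surface at z = 0. Lengths are in m, angles in rad, forces in N, time in s.
With the tool pointing down it reaches from about 0.325 to 0.9 m from the base axis. Payload 6.1 kg.
Tool frame: the origin (TCP) lies at the very end of the fingers, on their centre line; the grasp point (between the pads) lies 19 mm behind it; z points along the fingers, y is the direction in which the jaws open and shut (so a half turn about z gives the same grasp; the last joint's range is limited). The gripper opens to 85 mm and grips with 20 to 120 N. Pads are 22 mm wide; open, the fingers measure 114 mm over their backs; the gripper's body (76 mm by 85 mm) begins 54 mm behind the grasp point. The pads swing forward as they close: fully open they stand 13 mm farther back than shut.
Start: joints at [1.021, 0.22, 1.526, -0, 1.395, -0.126], TCP at [0.257, 0.57, 0.231] pointing down, gripper open.
Joint ranges: [-2.98, 2.98], [-0.91, 2.08], [0.09, 2.57], [-1.24, 4.39], [0.2, 2.65], [-2.68, 2.68]. Speed limits (rad/s): [2.57, 2.57, 3.01, 3.14, 3.14, 3.14].

### API

Orientations are given as a 3x3 rotation matrix whose columns are the frame's x, y, z axes.
In Python, from rig import arm gives the robot as it stands. The module is installed in compiled form; this text tells all that it offers. Calls block until the motion is done:
- arm.move_to(position, orientation): joint-space move of the TCP to a pose.
- arm.line_to(position, ori=None, vel=0.15): straight line of the TCP; ori=None keeps the orientation; vel is the mean speed in m/s.
- arm.move_joints(angles): joint-space move.
- arm.set_gripper(opening, f_grip=None): finger opening in m; f_grip is the grip in N (None keeps the last); returns when the fingers have stopped.
- arm.wait(seconds).
- arm.solve_ik(position, orientation): joint angles nearest the present ones, or None.
- arm.read_camera(name): name is "side" or "top"; returns (picture, depth): 400x640x3 uint8, red, green, blue; 400x640 float32, m along the optical axis (not along the pixel's ray), 0 where there is no reading.
- arm.camera_info(name): a dict with "fx", "fy", "cx", "cy" (pixels), "D" ([k1, k2, p1, p2, k3] as OpenCV has them; the pictures are not rectified), "R" (3x3) and "t" (3): a world point X has camera coordinates R X + t. Camera axes: x right, y down, z forward; pixel columns grow to the right and rows downward; lengths in m; the calibration is good to about 2 mm. A picture is of the moment at which its call begins. camera_info takes no time and is no camera call.
A pose or a line that the arm cannot do raises arm.IKError and nothing moves.
- arm.hand_in(): hands the job in, once; it reports no verdict.
Trained networks look in the newest picture that a camera, given by its name, has taken for a name from the list of things; names that differ only in an ending like _2 or _b are one class to them, and where a whole thing is asked for, a point or a joint stands for the part that bears it (a point fixed in the world has none). Each returns a list of dicts, best first, with "p" (0 to 1); they miss things now and then, are a little off and sometimes report something else, mostly with a low value. They report only what shows in the picture. A call takes as long as a camera call.
- arm.masks_of(camera, label): "region" (400x640 bool, what is visible of it).
- arm.landmark_of(camera, label): "at" ([x, y, z] in m, in world coordinates, good to about 4 mm: a listed point, or the origin of a listed thing).
Readings, each from a call of its own:
- arm.current_time_s(): time.
- arm.current_joint_pos(): joint angles.
- arm.current_joint_velocities(): joint speeds.
- arm.current_joint_torque(): joint torques, N m.
- arm.current_eef_pos(): TCP position.
- arm.current_orientation(): TCP orientation.
- arm.current_force(): force on the tool from outside, world axes, zero at the start.
- arm.current_moment(): the same for the moment, N m.
- arm.current_finger_gap(): finger opening in m.
Only numpy, scipy, OpenCV 4.12 (cv2) and the standard library are available. Lean on these libraries where they do the work, as an engineer would, in place of code of your own. Each camera call takes 0.05 s, during which the arm holds its last target.

## Working session

There is one attempt and no reset: what is moved stays moved. The work goes in short steps, each a Python script; the robot and the scene stay as the last script left them, time stands still between calls to the robot, and variables do not carry over. Pictures are saved under pics/ and viewed, and the job is handed in when it is done.

```bash
mkdir -p pics; ls
python3 - <<'E'
from rig import arm
import cv2,numpy as np
for c in("side","top"):
    im,d=arm.read_camera(c); cv2.imwrite(f"pics/{c}0.png",im[:,:,::-1])
    i=arm.camera_info(c); print(c,i['fx'],i['cx'],i['cy'],i['D'],-np.array(i['R']).T@i['t'])
    for n in("stand","hinge_mid","top_bar","keeper_pivot","keeper_tip","kick_pivot","kick_foot","spare_pulley","alternator","mug","grease_jar"):
        r=arm.landmark_of(c,n); print(n,[(round(q['p'],2),np.round(q['at'],3).tolist()) for q in r[:2]])
print(arm.current_time_s())
E
```

```text
pics
side 489.90475263161244 329.3771394715615 200.0178626138903 [-0.15358502  0.          0.          0.          0.        ] [-0.19763875 -0.92518664  0.9093716 ]
stand [(0.86, [0.501, -0.03, 0.001])]
hinge_mid [(0.61, [0.496, -0.025, 0.029])]
top_bar [(0.56, [0.417, -0.066, 0.189]), (0.26, [0.498, -0.027, 0.001])]
keeper_pivot [(0.69, [0.471, -0.101, 0.168])]
keeper_tip [(0.59, [0.446, -0.143, 0.207])]
kick_pivot [(0.57, [0.509, -0.054, 0.128]), (0.21, [0.499, -0.03, 0.003])]
kick_foot [(0.54, [0.497, -0.022, 0.256])]
spare_pulley [(0.6, [0.539, -0.157, 0.006])]
alternator [(0.95, [0.467, 0.442, 0.001])]
mug [(0.85, [0.329, 0.334, 0.002])]
grease_jar [(0.62, [0.65, -0.435, 0.002])]
top 460.86260035951045 320.46040513215434 203.74189746984473 [0.04616211 0.         0.         0.         0.        ] [0.18497343 0.01386994 1.75083831]
stand [(0.85, [0.498, -0.028, 0.003])]
hinge_mid [(0.58, [0.5, -0.028, 0.03])]
top_bar [(0.71, [0.423, -0.066, 0.195])]
keeper_pivot [(0.52, [0.467, -0.098, 0.169])]
keeper_tip [(0.53, [0.444, -0.147, 0.206])]
kick_pivot [(0.42, [0.511, -0.051, 0.13])]
kick_foot [(0.73, [0.444, -0.144, 0.207]), (0.6, [0.498, -0.02, 0.261])]
spare_pulley [(0.69, [0.542, -0.161, 0.006])]
alternator []
mug [(0.73, [0.332, 0.332, -0.001])]
grease_jar [(0.51, [0.641, -0.436, -0.001])]
1.2
```

View pics/side0.png

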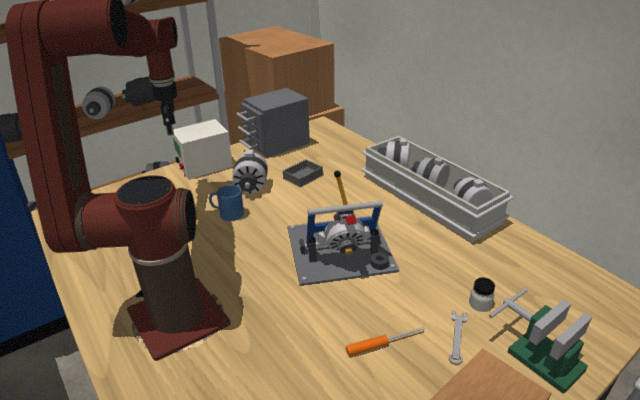

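View pics/top0.png

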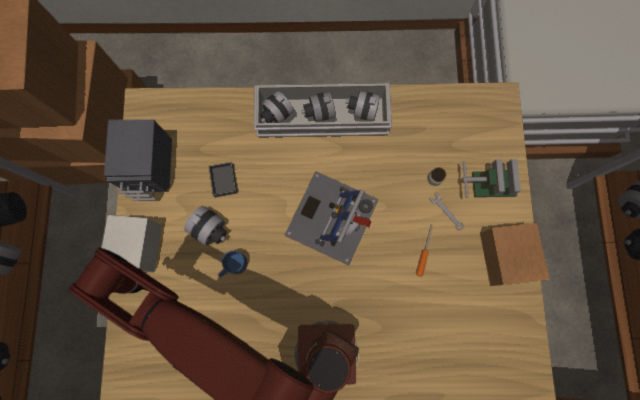

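The side view shows the stand at about (343,245), the stowed kick foot at (338,174) and the open red keeper at (350,218). In the top view the plate centre is at (332,217) and the keeper at (361,221). Next I fit the stand pose to these landmarks.

```bash
cat > h.py <<'E'
from rig import arm
import cv2,numpy as np,json
from scipy.spatial.transform import Rotation as Ro
from scipy.optimize import least_squares
def pose(p): return Ro.from_euler('z',p[2]).as_matrix(), np.array([p[0],p[1],0.])
def f2s(v,tilt): # frame mm-> stand m
    return Ro.from_euler('x',-tilt).as_matrix()@(np.array(v)/1000.)+np.array([0,0,.03])
def kick(a): b=a-.25; return [20+110*np.sin(b),90,100+110*np.cos(b)]
def keep(a,r=63,n=3): return [0,-16-r*np.cos(a)+n*np.sin(a),158+r*np.sin(a)+n*np.cos(a)]
try: P=json.load(open('p.json'))
except Exception: P=None
def W(s): R,t=pose(P); return R@np.array(s)+t
def ori(tilt,jaw): # tool z along -frame z; jaw 'x' or 'y' (+-)
    R,_=pose(P); F=R@Ro.from_euler('x',-tilt).as_matrix()
    y={'x':F[:,0],'-x':-F[:,0],'y':F[:,1],'-y':-F[:,1]}[jaw]; z=-F[:,2]
    return np.column_stack([np.cross(y,z),y,z])
def snap(c,n,crop=None,s=1):
    im,d=arm.read_camera(c)
    if crop: x0,y0,x1,y1=crop; im=im[y0:y1,x0:x1]
    cv2.imwrite(f"pics/{n}.png",cv2.resize(im,None,fx=s,fy=s,interpolation=cv2.INTER_CUBIC)[:,:,::-1])
E
python3 - <<'E'
from h import *
L={"stand":[[.501,-.03,.001],[.498,-.028,.003]],"hinge_mid":[[.496,-.025,.029],[.5,-.028,.03]],"top_bar":[[.417,-.066,.189],[.423,-.066,.195]],
"keeper_pivot":[[.471,-.101,.168],[.467,-.098,.169]],"keeper_tip":[[.446,-.143,.207],[.444,-.147,.206]],"kick_pivot":[[.509,-.054,.128],[.511,-.051,.13]],"kick_foot":[[.497,-.022,.256],[.498,-.020,.261]]}
def model(p):
    R,t=pose(p)
    m={"stand":[0,0,0],"hinge_mid":[0,0,.03],"top_bar":f2s([-55,0,175],-.4),"keeper_pivot":f2s([0,-16,158],-.4),"keeper_tip":f2s(keep(p[3]),-.4),"kick_pivot":f2s([20,22,100],-.4),"kick_foot":f2s(kick(0),-.4)}
    return {k:R@np.array(v)+t for k,v in m.items()}
def res(p):
    m=model(p); return np.concatenate([m[k]-np.array(o) for k in L for o in L[k]])
s=least_squares(res,[.5,-.03,-.45,1.1],loss='soft_l1',f_scale=.004); print(s.x)
m=model(s.x)
for k in L: print(k,np.round(1000*(np.mean(L[k],0)-m[k]),1))
json.dump(list(s.x),open('p.json','w'))
# independent yaw: plate corners from both masks + bar line from depth
for c in("side","top"):
    im,d=arm.read_camera(c); i=arm.camera_info(c)
    K=np.array([[i['fx'],0,i['cx']],[0,i['fy'],i['cy']],[0,0,1]]); 
    r=arm.masks_of(c,"stand")
    if not r: continue
    v,u=np.nonzero(r[0]['region']&(d>0)); z=d[v,u]
    n=cv2.undistortPoints(np.stack([u,v],1).astype(float)[:,None],K,np.array(i['D']))[:,0]
    X=(np.c_[n*z[:,None],z]-i['t'])@np.array(i['R'])
    q=X[(X[:,2]<.02)&(X[:,2]>-.005)]
    print(c,r[0]['p'],len(q),cv2.minAreaRect(q[:,:2].astype(np.float32)*1000))
snap("side","s1",(270,150,420,300),4); snap("top","t1",(270,150,400,280),4)
E
```

```text
[ 0.49992972 -0.02793608 -0.43643157  0.96680421]
stand [-0.4 -1.1  2. ]
hinge_mid [-1.9  1.4 -0.5]
top_bar [-1.3  0.4  0.8]
keeper_pivot [ 1.3 -2.4 -0.8]
keeper_tip [-0.9 -1.2  0.8]
kick_pivot [-0.2  0.8 -1.7]
kick_foot [3.1 1.7 3.2]
side 0.8 3332 ((571.8883056640625, 101.48359680175781), (573.0111083984375, 294.5669860839844), 63.9996223449707)
top 0.56 3341 ((500.7471008300781, -34.127410888671875), (282.7774353027344, 283.8106689453125), 64.09227752685547)
```

View quickly.

View pics/s1.png

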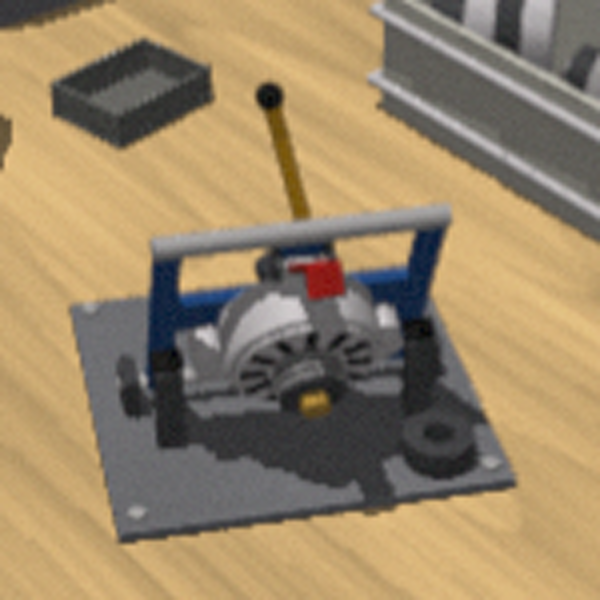

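Run:
```python
from h import *
def chk(n,s,tilt,j):
    q=arm.solve_ik(W(s),ori(tilt,j)); print(n,j,np.round(W(s),3),None if q is None else np.round(q,2))
kp=f2s([0,-16,158],-.4)
for j in('x','-x','y','-y'):
    chk('via',[0,-.10,.36],0,j)
    chk('keep',kp+[0,-.048,.09],0,j); chk('keepend',kp+[0,-.048,-.02],0,j)
    k=f2s(kick(0),-.4); chk('kick',k+[-.05,0,-.02],0,j); chk('kick2',k+[.06,0,-.02],0,j)
for j in('y','-y'):
    for t in(-.4,-.2,0): chk('bar',f2s([-55,0,156],t),t,j)
    chk('barhi',f2s([-55,0,240],-.4),-.4,j)
```

```text
via x [ 0.458 -0.119  0.36 ] [-0.42 -0.2   1.72 -0.    1.63  0.02]
keep x [ 0.447 -0.141  0.259] [-0.47 -0.18  1.88 -0.    1.44 -0.04]
keepend x [ 0.447 -0.141  0.149] [-0.47 -0.08  2.   -0.    1.22 -0.04]
kick x [ 0.449 -0.002  0.235] [-0.18 -0.22  1.96 -0.    1.4   0.26]
kick2 x [ 0.549 -0.048  0.235] [-0.23  0.04  1.72 -0.    1.38  0.21]
via -x [ 0.458 -0.119  0.36 ] None
keep -x [ 0.447 -0.141  0.259] None
keepend -x [ 0.447 -0.141  0.149] None
kick -x [ 0.449 -0.002  0.235] None
kick2 -x [ 0.549 -0.048  0.235] None
via y [ 0.458 -0.119  0.36 ] [-0.42 -0.2   1.72 -0.    1.63 -1.55]
keep y [ 0.447 -0.141  0.259] [-0.47 -0.18  1.88 -0.    1.44 -1.61]
keepend y [ 0.447 -0.141  0.149] [-0.47 -0.08  2.   -0.    1.22 -1.61]
kick y [ 0.449 -0.002  0.235] [-0.18 -0.22  1.96 -0.    1.4  -1.31]
kick2 y [ 0.549 -0.048  0.235] [-0.23  0.04  1.72 -0.    1.38 -1.36]
via -y [ 0.458 -0.119  0.36 ] [-0.42 -0.2   1.72 -0.    1.63  1.59]
keep -y [ 0.447 -0.141  0.259] [-0.47 -0.18  1.88 -0.    1.44  1.53]
keepend -y [ 0.447 -0.141  0.149] [-0.47 -0.08  2.   -0.    1.22  1.53]
kick -y [ 0.449 -0.002  0.235] [-0.18 -0.22  1.96 -0.    1.4   1.83]
kick2 -y [ 0.549 -0.048  0.235] [-0.23  0.04  1.72 -0.    1.38  1.78]
bar y [ 0.424 -0.06   0.174] [-0.64 -0.24  2.15  0.4   1.34 -1.89]
bar y [ 0.437 -0.033  0.183] [-0.41 -0.25  2.09  0.21  1.29 -1.6 ]
bar y [ 0.45  -0.005  0.186] [-0.19 -0.17  2.01 -0.    1.3  -1.32]
barhi y [ 0.411 -0.089  0.251] [-0.72 -0.31  2.05  0.38  1.52 -1.9 ]
bar -y [ 0.424 -0.06   0.174] [-0.64 -0.24  2.15  0.4   1.34  1.25]
bar -y [ 0.437 -0.033  0.183] [-0.41 -0.25  2.09  0.21  1.29  1.54]
bar -y [ 0.45  -0.005  0.186] [-0.19 -0.17  2.01 -0.    1.3   1.82]
barhi -y [ 0.411 -0.089  0.251] [-0.72 -0.31  2.05  0.38  1.52  1.25]
```

The crop agrees with the fit: foot at (270,95), red keeper at (322,280) and bar from (155,245) to (450,215). The plate's own yaw, -0.453, is close to the fitted -0.436. Now I press the keeper shut.

Run:
```python
from h import *
O=ori(-.4,'y')
arm.set_gripper(0.0)
p,R0=arm.current_eef_pos(),arm.current_orientation()
arm.line_to([p[0]+.03,p[1]-.05,.36],vel=.4)
S=lambda off,z: W(f2s([0,-16-off,z],-.4))
arm.move_to(S(33,300),O); print(arm.current_time_s(), np.round(arm.current_eef_pos()-S(33,300),4))
arm.line_to(S(34,228),vel=.15); f0=np.array(arm.current_force()); print('f0',f0)
arm.line_to(S(47,168),vel=.05)
n=W([0,0,0])-W([0,0,0]); N=-O[:,2]
print(arm.current_time_s(),(np.array(arm.current_force())-f0)@N)
z=168
while z>150:
    z-=1; arm.line_to(S(47.5,z),vel=.03)
    f=np.array(arm.current_force())-f0; print(z,round(f@N,2),np.round(f,1))
    if f@N>9: break
print(arm.current_time_s())
snap("side","s2",(270,150,420,300),4)
```

```text
5.3167 [0.0003 0.0006 0.0001]
f0 [ 0.75014247  0.2737111  -0.00344926]
7.325 0.30755740702139
167 0.44 [-0.6  0.3  0.5]
166 0.5 [-0.6 -0.6  0.2]
165 1.41 [-1.1 -1.1  0.9]
164 0.88 [-1.1  0.4  0.9]
163 0.15 [-0.5 -0.4 -0.1]
162 -0.12 [-0.4  0.1 -0.2]
161 3.86 [-2.  -1.2  3.4]
160 9.77 [-6.1 -2.5  8.6]
9.325
```

View pics/s2.png

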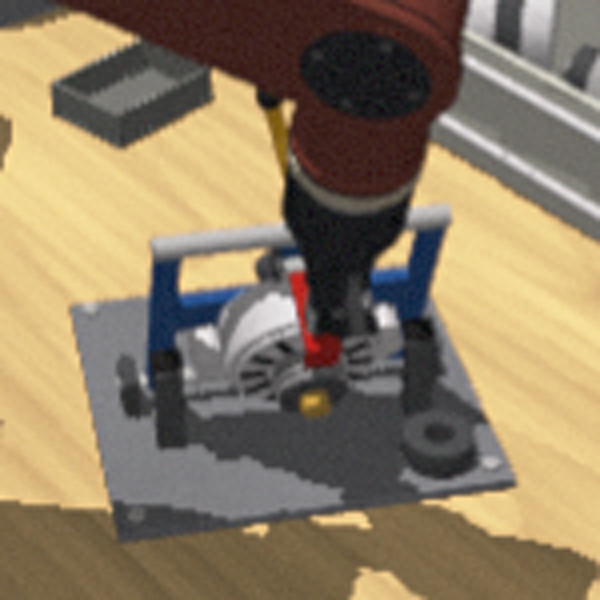

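The strap stopped hard at z 161, exactly the predicted shut height, and in the picture it lies on the housing at (322,348). Next I retreat, check it and flip the kickstand.

Run:
```python
from h import *
S=lambda off,z: W(f2s([0,-16-off,z],-.4))
arm.line_to(S(48,290),vel=.3)
k=f2s(kick(0),-.4); O=ori(0,'y')
arm.move_to(W(k+[-.055,0,.06]),O)
for c in("side","top"):
    snap(c,c+"3",(270,150,420,300) if c=="side" else (270,150,400,280),4)
    for n in("keeper_tip","kick_foot","top_bar"):
        print(c,n,[(round(q['p'],2),np.round(q['at'],3).tolist()) for q in arm.landmark_of(c,n)[:2]])
print('exp shut tip',W(f2s(keep(0),-.4)),'foot',W(k),arm.current_time_s())
```

```text
side keeper_tip [(0.55, [0.444, -0.154, 0.149])]
side kick_foot [(0.46, [0.495, -0.022, 0.254])]
side top_bar [(0.85, [0.423, -0.068, 0.19])]
top keeper_tip [(0.56, [0.44, -0.152, 0.148])]
top kick_foot []
top top_bar [(0.87, [0.423, -0.067, 0.19])]
exp shut tip [ 0.4426696  -0.150699    0.14752677] foot [ 0.49442687 -0.02266675  0.25532077] 11.1667
```

View pics/side3.png

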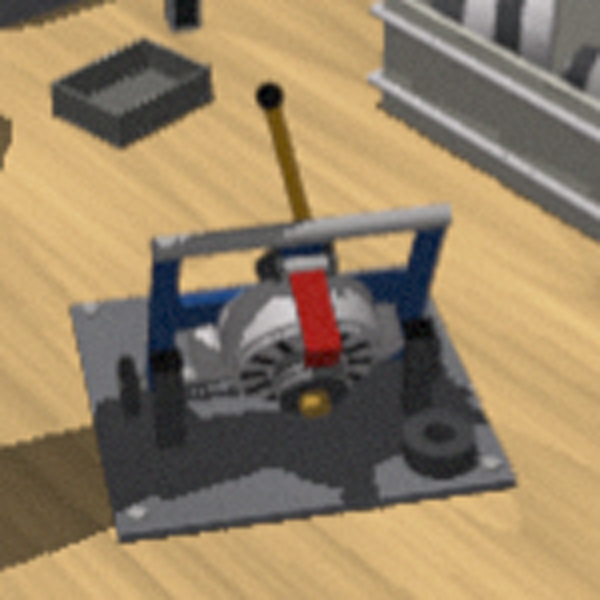

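Keeper is shut: the tip measures (0.442,-0.153,0.149) and should be at (0.443,-0.151,0.148). Now the kickstand.

Run:
```python
from h import *
k=f2s(kick(0),-.4)
arm.line_to(W(k+[-.055,0,-.018]),vel=.15); f0=np.array(arm.current_force())
for x in(-.03,-.01,.01,.03,.05):
    arm.line_to(W(k+[x,0,-.018]),vel=.08); print(x,np.round(np.array(arm.current_force())-f0,1))
arm.line_to(W(k+[-.0,0,.06]),vel=.25)
arm.wait(1.0)
for c in("side","top"):
    snap(c,c+"4",(270,150,420,300) if c=="side" else (270,150,400,280),4)
    for n in("keeper_tip","kick_foot","top_bar"):
        print(c,n,[(round(q['p'],2),np.round(q['at'],3).tolist()) for q in arm.landmark_of(c,n)[:2]])
print('exp foot',W(f2s(kick(3.49),-.4)),arm.current_time_s())
```

```text
-0.03 [ 1.2 -0.4 -1.6]
-0.01 [ 0.4  0.8 -0.9]
0.01 [ 0.1  0.2 -0.6]
0.03 [ 0.1  1.3 -1.7]
0.05 [ 0.5  0.6 -0.2]
side keeper_tip [(0.74, [0.445, -0.156, 0.15])]
side kick_foot []
side top_bar [(0.59, [0.421, -0.067, 0.187])]
top keeper_tip [(0.7, [0.438, -0.152, 0.148])]
top kick_foot [(0.51, [0.549, 0.045, 0.057])]
top top_bar [(0.95, [0.423, -0.063, 0.191]), (0.36, [0.543, -0.155, 0.01])]
exp foot [0.54485982 0.04664481 0.05632722] 15.8083
```

View pics/side4.png

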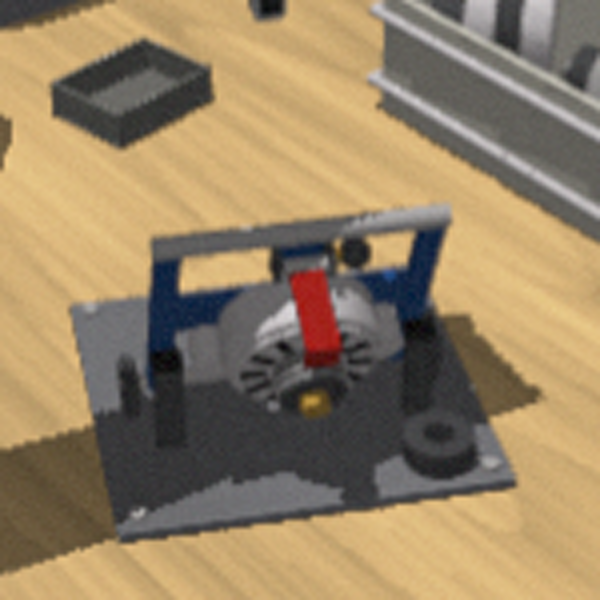

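View pics/top4.png

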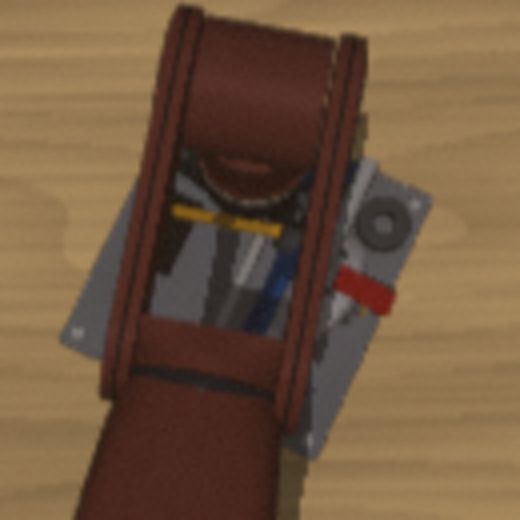

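Foot measured at (0.549,0.045,0.057), expected down at (0.545,0.047,0.056). In the top view the yellow leg lies flat along (175,210)-(280,230), so it is down. Next I approach the bar and re-check the kickstand there.

Run:
```python
from h import *
O=ori(-.4,'y')
print('bar model',W(f2s([-55,0,175],-.4)))
k=f2s(kick(0),-.4)
arm.line_to(W(k+[-.06,0,.06]),vel=.3)
arm.set_gripper(.05)
arm.move_to(W(f2s([-55,0,230],-.4)),O)
for c in("side","top"):
    snap(c,c+"5",(270,150,420,300) if c=="side" else (270,150,400,280),4)
    for n in("kick_foot","top_bar"):
        print(c,n,[(round(q['p'],2),np.round(q['at'],3).tolist()) for q in arm.landmark_of(c,n)[:2]])
print(arm.current_time_s())
```

```text
bar model [ 0.42127829 -0.06644752  0.19118567]
side kick_foot []
side top_bar [(0.76, [0.421, -0.067, 0.188]), (0.36, [0.47, 0.444, 0.003])]
top kick_foot [(0.72, [0.548, 0.046, 0.057])]
top top_bar [(0.67, [0.423, -0.066, 0.192])]
17.6667
```

View pics/side5.png

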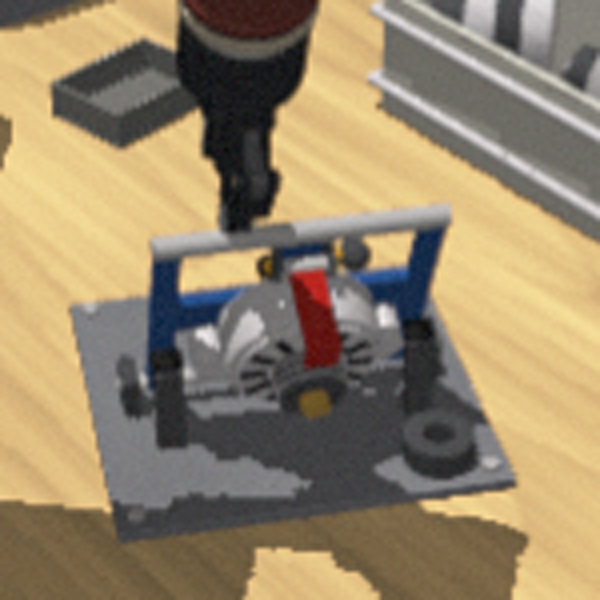

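View pics/top5.png

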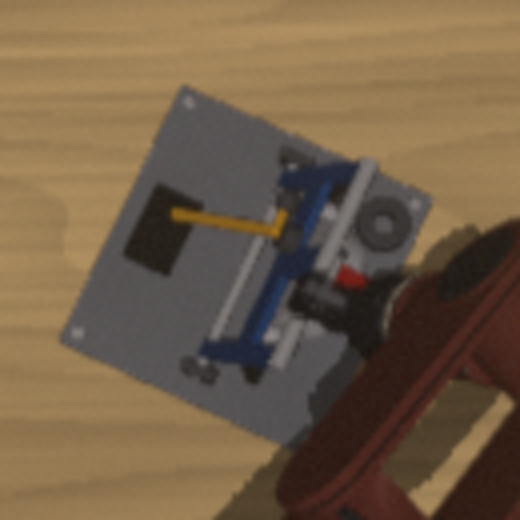

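The kickstand is fully down and stationary at (0.548,0.046,0.057), and the open fingers hover above the bar at side (240,215). Gripping the bar now.

Run:
```python
from h import *
f0=np.array(arm.current_force())
arm.line_to(W(f2s([-55,0,178],-.4)),vel=.12); print(np.round(np.array(arm.current_force())-f0,1))
arm.line_to(W(f2s([-55,0,157],-.4)),vel=.06); print(np.round(np.array(arm.current_force())-f0,1))
arm.set_gripper(0.0,30); print('gap',arm.current_finger_gap(),np.round(np.array(arm.current_force())-f0,1),arm.current_time_s())
snap("side","side6",(270,150,420,300),4)
```

```text
[ 0.7  0.7 -0.4]
[ 0.8  0.7 -0.1]
gap 0.014862433608067308 [-0.4  0.8  1.7] 19.1583
```

View pics/side6.png

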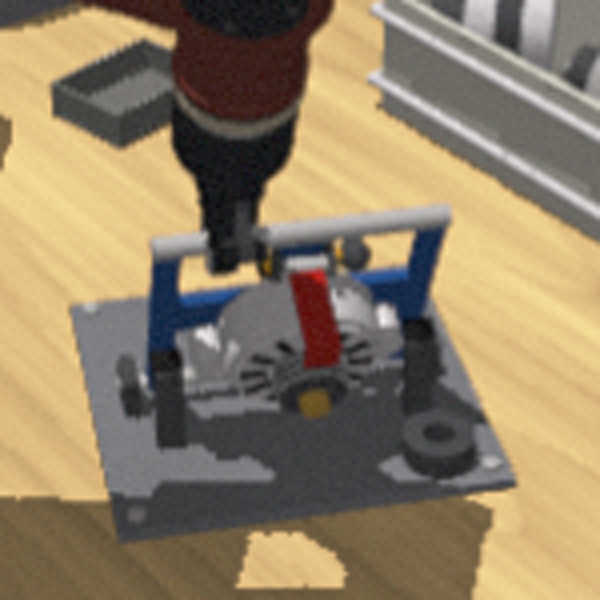

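The fingers straddle the bar at (225,245); gap 14.9 mm with almost no side load, so it is a good centred grip. Now I raise along the arc while watching the force.

Run:
```python
from h import *
R,_=pose(P)
for t in list(np.arange(-.36,-.05,.04))+[-.05,-.035,-.025]:
    arm.line_to(W(f2s([-55,0,157],t)),ori(t,'y'),vel=.06)
    F=R@Ro.from_euler('x',-t).as_matrix()
    print(round(t,3),'frame-force',np.round(F.T@np.array(arm.current_force()),1),round(arm.current_finger_gap(),4))
print(arm.current_time_s())
for c in("side","top"):
    snap(c,c+"7",(270,150,420,300) if c=="side" else (270,150,400,280),4)
    for n in("kick_foot","top_bar","keeper_tip"):
        print(c,n,[(round(q['p'],2),np.round(q['at'],3).tolist()) for q in arm.landmark_of(c,n)[:2]])
t=-.025
print('exp',W(f2s(kick(3.49),t)),W(f2s([-55,0,175],t)),W(f2s(keep(0),t)))
```

```text
-0.36 frame-force [-0.7 -3.3  4.8] 0.0153
-0.32 frame-force [-0.2 -3.3  5. ] 0.0146
-0.28 frame-force [ 1.1 -1.8  6.1] 0.0146
-0.24 frame-force [ 2.3 -2.6  6.6] 0.0147
-0.2 frame-force [ 4.5 -2.3  6.1] 0.0153
-0.16 frame-force [ 5.1 -1.4  5.9] 0.0152
-0.12 frame-force [ 5.9 -1.7  6.5] 0.0146
-0.08 frame-force [ 5.8 -1.4  5.7] 0.0148
-0.05 frame-force [ 6.8 -1.2  4.7] 0.0148
-0.035 frame-force [ 6.  -1.2  4.3] 0.0149
-0.025 frame-force [ 6.7 -1.8  5.5] 0.0151
22.025
side kick_foot []
side top_bar [(0.86, [0.448, -0.011, 0.207]), (0.68, [0.541, -0.16, 0.006])]
side keeper_tip []
top kick_foot []
top top_bar []
top keeper_tip [(0.43, [0.462, -0.104, 0.188]), (0.24, [0.452, -0.01, 0.206])]
exp [0.54639261 0.04993104 0.02278491] [ 0.44823595 -0.00865163  0.20494532] [ 0.46484499 -0.10315605  0.1889749 ]
```

View pics/side7.png

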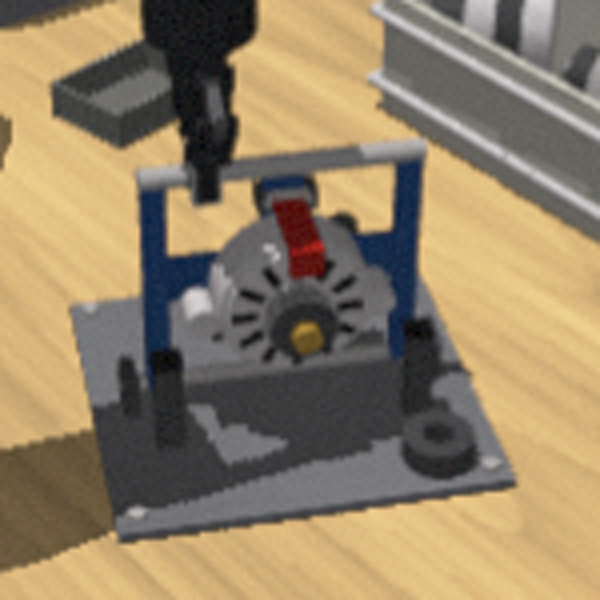

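The frame is nearly upright, with the keeper still shut at (300,240) and tool forces low. The last bit goes in fine steps until the kickstand foot can be felt.

Run:
```python
from h import *
R,_=pose(P)
for t in np.arange(-.02,.0181,.004):
    arm.line_to(W(f2s([-55,0,157],t)),ori(t,'y'),vel=.02); arm.wait(.1)
    F=R@Ro.from_euler('x',-t).as_matrix()
    f=np.mean([F.T@np.array(arm.current_force()) for _ in range(4)],0)
    print(round(t,3),'frame-force',np.round(f,1))
    if f[1]<-5: break
arm.wait(.3)
print(np.round(F.T@np.array(arm.current_force()),1),arm.current_time_s())
for c in("side","top"):
    snap(c,c+"8",(270,150,420,300) if c=="side" else (270,150,400,280),4)
    for n in("kick_foot","top_bar","keeper_tip","spare_pulley"):
        print(c,n,[(round(q['p'],2),np.round(q['at'],3).tolist()) for q in arm.landmark_of(c,n)[:2]])
print('exp',W(f2s(kick(3.49),t)),W(f2s([-55,0,175],t)),W(f2s(keep(0),t)))
```

```text
-0.02 frame-force [ 6.3 -1.7  4.9]
-0.016 frame-force [ 6.1 -0.3  5.3]
-0.012 frame-force [ 6.1 -1.5  5. ]
-0.008 frame-force [ 8.3 -1.6  5.3]
-0.004 frame-force [ 6.7 -0.5  4.5]
0.0 frame-force [ 8.  -0.4  5.9]
0.004 frame-force [ 8.1 -0.3  5.4]
0.008 frame-force [ 7.3 -0.9  5.5]
0.012 frame-force [ 6.7 -1.3  5.2]
0.016 frame-force [ 6.9 -2.8  6.4]
[ 6.7 -3.9  5.3] 26.225
side kick_foot [(0.53, [0.536, -0.158, 0.004]), (0.18, [0.451, -0.006, 0.204])]
side top_bar [(0.6, [0.452, -0.003, 0.203])]
side keeper_tip [(0.56, [0.466, -0.103, 0.188])]
side spare_pulley [(0.68, [0.537, -0.161, 0.006])]
top kick_foot []
top top_bar [(0.9, [0.453, -0.0, 0.205])]
top keeper_tip [(0.73, [0.54, -0.16, 0.011]), (0.49, [0.466, -0.099, 0.192])]
top spare_pulley [(0.62, [0.54, -0.158, 0.01])]
exp [0.54623555 0.04959432 0.01909346] [ 0.45126863 -0.00214969  0.2049776 ] [ 0.4676289  -0.09718747  0.19224334]
```

View pics/side8.png

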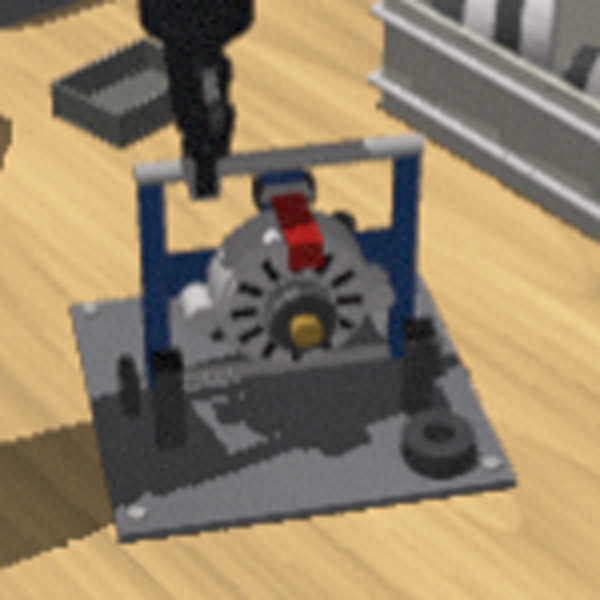

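View pics/top8.png

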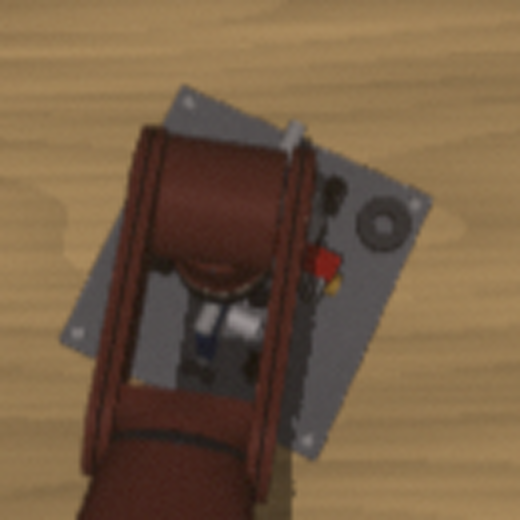

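The side force grows only beyond 0.012 (−1 to −3.9 N), so the foot is meeting the plate at about the stated +0.01. I'll ease off half a millimetre for light contact, check that it is steady, then hand in.

Run:
```python
from h import *
t=.013
arm.line_to(W(f2s([-55,0,157],t)),ori(t,'y'),vel=.02); arm.wait(.6)
F=pose(P)[0]@Ro.from_euler('x',-t).as_matrix()
print([np.round(F.T@np.array(arm.current_force()),1).tolist() for _ in range(3)],arm.current_finger_gap(),np.abs(arm.current_joint_velocities()).max())
for c in("side","top"):
    arm.read_camera(c); print([(round(q['p'],2),np.round(q['at'],3).tolist()) for q in arm.landmark_of(c,"top_bar")[:1]])
print(W(f2s([-55,0,175],0.01)),arm.current_time_s()); arm.hand_in()
```

```text
[[7.5, -2.1, 5.0], [7.5, -2.1, 5.0], [7.5, -2.1, 5.0]] 0.014941714466567045 0.0024299500987440045
[(0.97, [0.45, -0.002, 0.203])]
[(0.87, [0.454, -0.004, 0.203])]
[ 0.45082483 -0.00310119  0.20499125] 27.775
the job is handed in; nothing more can be done
```

I did the job in the order asked and handed it in at 27.8 s of the 54 s allowed, with the arm still holding the frame upright. No verdict was reported.

- **Keeper:** With the frame leaning, I pressed the red keeper onto the housing. It stopped hard at the predicted shut height, and its tip measured within about 3 mm of the shut position. It still looked shut after the frame was raised.
- **Kickstand:** I flipped the yellow kickstand over its top centre and it fell to its stop. Its foot measured (0.548, 0.046, 0.057) in two looks; fully down should be (0.545, 0.047, 0.056). I did not see the foot again once the frame was upright; the contact I felt with the plate is the only later evidence.
- **Frame:** I gripped the top bar with 30 N and raised the frame along its arc until the foot touched the plate, at about +0.012 rad. I then eased off to a light contact of about 2 N. At the end the bar was steady, within about 4 mm of its calculated upright position, with a tool force under 10 N.

**Weaker checks:** the networks gave a few false hits, such as reporting the spare pulley as the foot or the keeper tip, and I ignored those. The spare pulley had not moved. I did not re-check the other bystanders at the end, but the arm never went near them at low height.

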